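Set out the stamping desk in the filing room

TASK

Set this desk out for stamping forms ('behind' means on the side away from the robot): put the paperweight on the middle of the pad of forms, stand the stamp upright on the middle of the ink pad, and lay the stapler on the desk midway between the two pads, parallel to their long edges and level with their middles. Stand the round tin on the desk straight behind the ink pad, about a finger's width (20 mm) clear of it and centred on it, and lay the little box of staples flat on the middle of the tin's lid. Leave the pen cup, the tape dispenser and the calculator where they are.

Things in the scene. Friction and masses are not known exactly. Their poses are not given: they have to be found in the camera images.
- forms: Pad of ruled paper forms, brown binding strip along its far short edge; 150 (its x) by 100 (its y) mm, 25 mm high. Fixed to the desk (does not slide). Origin: centre of its underside, z up. x points away from the robot, within 10 degrees. Parallel to the ink pad beside it, centres 270 to 290 mm apart along their y axes, either one on the left.
- inkpad: Open ink pad: shallow steel tray 130 (its x) by 94 (its y) mm, rim 15 mm high and 4 mm thick, filled with a black pad of 122 by 86 mm whose surface is 11 mm above the desk. Fixed to the desk. Origin: centre of its underside, z up. x is parallel to that of the forms, away from the robot: 'behind' is its +x side.
- paperweight: Paperweight: square white marble block 60 by 60 by 22 mm with a steel knob in the middle, 24 mm in diameter from 30 to 54 mm above the underside (on a 12 mm neck). 0.25 kg. Origin: centre of its underside, z up. 
- stamp: Hand stamp: light wooden block 60 (x) by 34 (y) mm, with a rubber face below, 22 mm high in all, and a dark turned wooden handle rising from its middle, 26 mm in diameter from 52 to 72 mm above the underside, top at 82 mm. 0.09 kg. Origin: centre of its underside, z up. 
- stapler: Desk stapler lying on its base: black base plate 140 (x) by 38 (y) by 7 mm, grey upper arm 128 by 28 mm from 22 to 46 mm above the underside (narrower, 22 mm, in between). 0.22 kg, centre of mass near the middle. x is its length. Origin: centre of its underside, z up. Either end may face forwards.
- tin: Closed round metal tin, 64 mm in diameter with a flat lid 66 mm in diameter (from 22 mm up), 34 mm high. 0.13 kg. Origin: centre of its underside, z up. 
- staplebox: Small brown card box of staples with a white paper band round its middle, 56 (x) by 36 (y) by 20 mm. 0.07 kg. Origin: centre of its underside, z up. 
- pencup: Bystander: black cup of pens, 76 mm in diameter, 95 mm high, pens to 150 mm. Leave it alone. Origin: centre of its underside, z up. 
- tape: Bystander: black desk tape dispenser, 56 (x) by 130 (y) mm, 71 mm high. Leave it alone. Origin: centre of its underside, z up. 
- calculator: Bystander: grey desk calculator, 120 (x) by 78 (y) by 16 mm, keys to 20 mm. Leave it alone. Origin: centre of its underside, z up. 
Mind the look-alikes: they are no part of the job. Of the things that look like the paperweight, take the one that is nearest to the robot's base at the start. There is more than one size of the tin; the one meant has the size given above.

How it is judged:
At the end, for the whole second after the job is handed in: Upright and at rest: paperweight on forms, stamp on ink pad (15 mm off centre); stapler 120-160 mm from both pads' centres, 18 mm off their line, parallel to 0.2 rad; tin 102-140 mm behind the ink pad's centre, 15 mm sideways; staple box on tin (12 mm). Bystanders within 20 mm (horizontal distance between paperweight and forms below 0.015 m and z of paperweight in the frame of forms between 0.02 and 0.03 m and horizontal distance between stamp and inkpad below 0.015 m and z of stamp in the frame of inkpad between 0.006 and 0.016 m and horizontal distance between stapler and forms between 0.12 and 0.16 m and horizontal distance between stapler and inkpad between 0.12 and 0.16 m and x of stapler in the frame of forms between -0.018 and 0.018 m and angle between the x axis of stapler and the x axis of forms, either way round below 0.2 rad and height (world z) of each of stapler, tin below 0.005 m and x of tin in the frame of inkpad between 0.102 and 0.14 m and y of tin in the frame of inkpad between -0.015 and 0.015 m and horizontal distance between staplebox and tin below 0.012 m and z of staplebox in the frame of tin between 0.029 and 0.039 m and angle between each of paperweight, stamp, stapler, tin, staplebox's own z axis and vertical below 0.1 rad and linear speed of each of paperweight, stamp, stapler, tin, staplebox below 0.02 m/s and angular speed of each of paperweight, stamp, stapler, tin, staplebox below 0.2 rad/s); the robot touches nothing.
It fails at once if the pen cup is pushed (more than 20 mm) from its place (distance of pencup from where it was at the start of the episode above 0.02 m).
It fails at once if the tape dispenser is pushed (more than 20 mm) from its place (distance of tape from where it was at the start of the episode above 0.02 m).
It fails at once if the calculator is pushed (more than 20 mm) from its place (distance of calculator from where it was at the start of the episode above 0.02 m).
It also fails if it takes over 128 s, if anything falls off the work surface, if the arm or the gripper's body presses on something with over 40 N, if the wrist force passes 120 N, or if a joint passes its speed limit or range.

ROBOT

A 7-joint arm with a two-finger parallel gripper is mounted at the origin on the work surface. World frame = base frame: x ahead of the robot, y to its left, z up, the work surface at z = 0. Lengths are in m, angles in rad, forces in N, time in s.
With the tool pointing down it reaches from about 0.425 to 0.925 m from the base axis. Payload 6.8 kg.
Tool frame: the origin (TCP) lies midway between the tips of the shut fingers; the grasp point (between the pads) lies 19 mm behind it; x points along the fingers, y is the direction in which the jaws open and shut, and the axes are right-handed (so a half turn about x gives the same grasp; the last joint's range is limited). The gripper opens to 85 mm and grips with 20 to 120 N. Pads are 22 mm wide; open, the fingers measure 114 mm over their backs; the gripper's body (76 mm by 85 mm) begins 54 mm behind the grasp point. The pads swing forward as they close: fully open they stand 13 mm farther back than shut.
Start: joints at [1.124, 0.477, 0.022, 1.555, -0.011, 1.109, -0.083], TCP at [0.224, -0.637, 0.231] pointing down, gripper open.
Joint ranges: [-2.96, 2.96], [-0.34, 2.1], [-1.41, 1.46], [0.24, 2.44], [-1.37, 4.51], [0.17, 1.92], [-2.96, 2.96]. Speed limits (rad/s): [2.39, 2.39, 3.14, 3.14, 3.14, 3.14, 3.14].

INTERFACE

Orientations are given as a rotation vector (axis times angle).
In Python, from bench import r gives the robot as it stands.
- The arm moves only by the tool carry_out, never from a script. Its argument "targets" is one flat list of numbers, 7 for each row, row after row: the finger opening in m, from 0 to 0.0854, then the shift along the tool's x, y, z in m, then the turn, a rotation vector about the tool's x, y, z in units of 5 degrees (1.0 is 5 degrees). A call has 1 to 12 rows; each row is the pose to reach, as a shift and turn from the pose measured when the call began, along the tool's axes at that moment; what a row does not reach only later rows make up. A row lasts 1/8 s, in which the tool goes at most 62.5 mm and 10.7 degrees, less where a joint would pass 70% of its speed; a pose out of reach is approached as far as the arm can. A call with a gripper value outside its range is refused whole. The fingers move at their own pace and stop on an object; "squeeze" is the grip in N (left out, the last holds). Time passes only in rows, so rows that repeat a pose let the fingers close. It gives the time, the measured TCP pose, the force and the opening at its end, in the units of the state.
- r.get_obs(): the state, without advancing time (a new reading comes with each control period).
- r.grab_frame(name): name is "scene" or "side" or "wrist"; returns the picture (480x640x3 uint8, blue, green, red); there is no depth.
- r.camera_info(name): a dict with "fx", "fy", "cx", "cy" (pixels), "D" ([k1, k2, p1, p2, k3] as OpenCV has them; the pictures are not rectified), "xyz" and "orientation" of the camera in the world. Camera axes: x right, y up, looking along -z (the intrinsics and any distortion apply to the point x, -y, -z); pixel columns grow to the right and rows downward; lengths in m; the calibration is good to about 2 mm. A picture is of the moment at which its call begins: read the wrist's pose just before it. camera_info takes no time and is no camera call; for the wrist camera it gives the pose at the moment of the call.
- r.hand_in(): hands the job in, once; it reports no verdict.
The state is a dict: "clock": time; "joints": joint angles; "qvel": joint speeds; "tau": joint torques, N m; "tcp_pos": TCP position; "orientation": TCP orientation; "contact_force": force on the tool from outside, world axes, zero at the start; "moment": the same for the moment, N m; "grip_width": finger opening in m.
Only numpy, scipy, OpenCV 4.12 (cv2) and the standard library are available. Lean on these libraries where they do the work, as an engineer would, in place of code of your own. Each camera call takes 0.05 s, during which the arm holds its last target. There are 200 camera calls.

## Working session

There is one attempt and no reset: what is moved stays moved. The work goes in short steps, Python scripts to look and compute and a tool call to move; the robot and the scene stay as the last step left them, time stands still between calls to the robot, and variables do not carry over. Pictures are saved under pics/ and viewed, about 12 in all and at most 16, crops included, and the job is handed in when it is done.

Besides the shell and the picture viewer there is one more tool, called after "Request:" as name(argument=value, ...), one argument or row to a line, values as JSON. carry_out: Moves the arm, as the interface text tells. Its arguments: {"type":"object","properties":{"targets":{"type":"array","items":{"type":"number"}},"squeeze":{"type":"number"}},"required":["targets"]}

```bash
ls; mkdir -p pics; python3 - <<'E'
from bench import r
import cv2
print(r.get_obs())
for n in ("scene","side","wrist"):
    print(n,r.camera_info(n))
    cv2.imwrite(f"pics/{n}0.png",r.grab_frame(n))
E
```

```text
pics
{'clock': 0.0, 'joints': array([ 1.12390419,  0.47779469,  0.02236302,  1.55645897, -0.01150314,
        1.10933866, -0.0830655 ]), 'qvel': array([ 3.07862462e-04,  2.51191066e-05, -1.02977810e-03, -3.95241205e-04,
       -2.01635508e-04,  1.91441658e-03,  4.34095764e-05]), 'tau': array([ 2.57470374e-04, -5.96448898e+01,  1.60791613e+00, -2.81187969e+01,
        1.24010921e-02,  9.42872168e-03, -3.01164960e-05]), 'tcp_pos': array([ 0.22410442, -0.63606674,  0.23032665]), 'orientation': array([ 2.03785835,  0.35053775, -2.03880896]), 'contact_force': array([0.82770949, 0.22528675, 0.41720906]), 'moment': array([-0.01863942,  0.00967366,  0.01582295]), 'grip_width': 0.08560749978422057}
scene {'fx': 497.55165892338897, 'fy': 497.55165892338897, 'cx': 327.2358428232855, 'cy': 241.8143019748363, 'D': array([-0.06659477,  0.        ,  0.        ,  0.        ,  0.        ]), 'xyz': array([1.43513006, 0.33369615, 0.65878246]), 'orientation': array([0.6484453 , 0.99218139, 1.7755628 ])}
side {'fx': 447.7176583368635, 'fy': 447.7176583368635, 'cx': 325.75941782037285, 'cy': 244.0885960808444, 'D': array([-0.00844662,  0.        ,  0.        ,  0.        ,  0.        ]), 'xyz': array([-0.036726  ,  0.57713439,  0.62484812]), 'orientation': array([ 0.44608427, -1.12175677, -2.19449699])}
wrist {'fx': 391.03578209391844, 'fy': 391.03578209391844, 'cx': 319.08386172141786, 'cy': 230.25811555628002, 'D': array([-0.04457357,  0.        ,  0.        ,  0.        ,  0.        ]), 'xyz': array([ 0.2877384 , -0.61264683,  0.37287029]), 'orientation': array([-0.23822978,  0.16905007, -1.22394183])}
```

View pics/scene0.png

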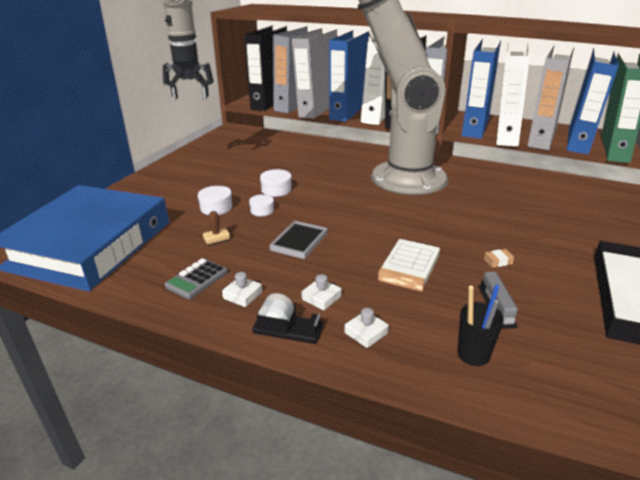

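View pics/side0.png

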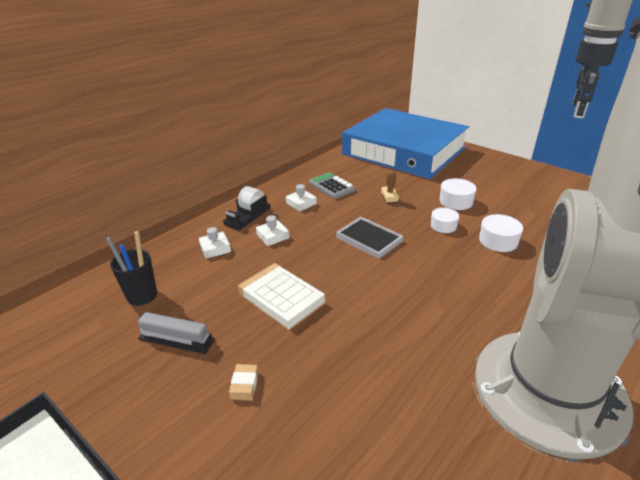

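```bash
cat > h.py <<'E'
import numpy as np, cv2
from scipy.spatial.transform import Rotation as R
def K(c): return np.array([[c['fx'],0,c['cx']],[0,c['fy'],c['cy']],[0,0,1.]])
F=np.diag([1.,-1,-1])
def cast(c,uv,z):
    "pixels -> world points on plane z"
    p=cv2.undistortPoints(np.float64(uv).reshape(-1,1,2),K(c),c['D'])[:,0]
    d=np.c_[p,np.ones(len(p))]@F@R.from_rotvec(c['orientation']).as_matrix().T
    return c['xyz']+d*((z-c['xyz'][2])/d[:,2])[:,None]
def proj(c,X):
    Rm=F@R.from_rotvec(c['orientation']).as_matrix().T
    return cv2.projectPoints(np.float64(X).reshape(-1,1,3),cv2.Rodrigues(Rm)[0],-Rm@c['xyz'],K(c),c['D'])[0][:,0]
def ortho(c,im,x0,x1,y0,y1,z,s):
    "picture seen from above, up = +x, left = +y, s px per m"
    xs=np.arange(x1,x0,-1/s); ys=np.arange(y1,y0,-1/s)
    g=np.stack(np.meshgrid(xs,ys,indexing='ij')+[np.full((len(xs),len(ys)),z)],-1) if False else np.dstack([*np.meshgrid(xs,ys,indexing='ij'),np.full((len(xs),len(ys)),z)])
    m=proj(c,g).reshape(len(xs),len(ys),2).astype(np.float32)
    o=cv2.remap(im,m[...,0],m[...,1],cv2.INTER_LINEAR)
    for v in np.arange(np.ceil(x0*10)/10,x1,.1):
        i=int((x1-v)*s); o[i,::6]=(0,255,255); cv2.putText(o,f"{v:.1f}",(0,i),0,.4,(0,255,0))
    for v in np.arange(np.ceil(y0*10)/10,y1,.1):
        j=int((y1-v)*s); o[::6,j]=(0,255,255); cv2.putText(o,f"{v:.1f}",(j,10),0,.4,(0,255,0))
    return o
E
python3 - <<'E'
from bench import r
from h import *
for n in ("scene","side"):
    im=cv2.imread(f"pics/{n}0.png"); c=r.camera_info(n)
    cv2.imwrite(f"pics/{n}o.png",ortho(c,im,.2,1.05,-.6,.5,.02,700))
E
```

```text
(no output)
```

View pics/sceneo.png

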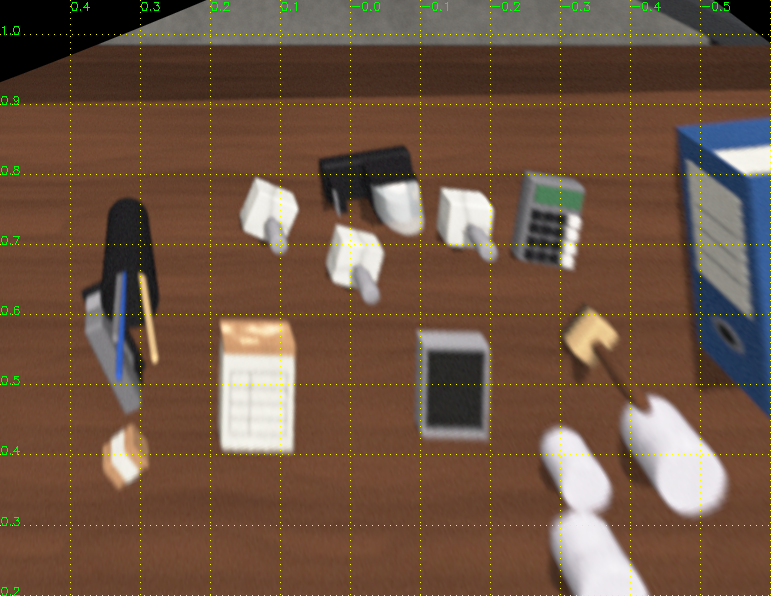

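View pics/sideo.png

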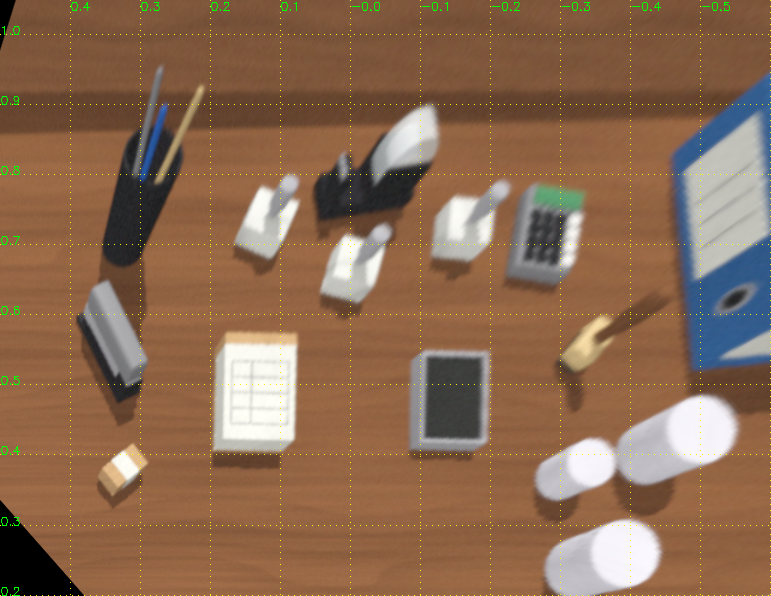

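```bash
cat >> h.py <<'E'
def Rdown(yaw):  # tool x down, tool y (jaws) at heading yaw
    y=np.array([np.cos(yaw),np.sin(yaw),0]); x=np.array([0,0,-1.])
    return np.c_[x,y,np.cross(x,y)]
def plan(o,wps):
    "waypoints (x,y,z,yaw): prints rows relative to pose o"
    R0=R.from_rotvec(o['orientation']).as_matrix(); y0=np.arctan2(R0[1,1],R0[0,1])
    print("tcp",o['tcp_pos'].round(4),"yaw deg %.1f"%np.degrees(y0),"t",round(o['clock'],2),"grip",round(o['grip_width'],4),"F",o['contact_force'].round(1),"j",o['joints'].round(2))
    prev=o['tcp_pos']
    for x,y,z,a in wps:
        a=y0+(a-y0+np.pi/2)%np.pi-np.pi/2
        t=R.from_matrix(R0.T@Rdown(a)).as_rotvec()/np.radians(5)
        p=np.array([x,y,z]); print((R0.T@(p-o['tcp_pos'])).round(4),t.round(2),"rows>=%.1f"%max(np.linalg.norm(p-prev)/.0625,np.linalg.norm(t)*5/10.7)); prev=p
E
python3 - <<'E'
from bench import r
from h import *
o=r.get_obs(); c=r.camera_info('wrist')
R0=R.from_rotvec(o['orientation']).as_matrix(); print(R0.round(3))
Rc=R.from_rotvec(c['orientation']).as_matrix(); print("cam in tool",(R0.T@(c['xyz']-o['tcp_pos'])).round(3),"look",(-R0.T@Rc[:,2]).round(3),"up",(R0.T@Rc[:,1]).round(3))
print(cast(c,[[c['cx'],c['cy']],[0,0],[639,0],[639,479],[0,479]],0).round(3))
plan(o,[(.45,-.05,.38,y) for y in (0,np.pi/2)])
E
```

```text
[[-0.001  0.332 -0.943]
 [ 0.001 -0.943 -0.332]
 [-1.    -0.001  0.   ]]
cam in tool [-0.142 -0.001 -0.068] look [0.963 0.001 0.271] up [ 0.271  0.001 -0.963]
[[ 0.189 -0.648  0.   ]
 [ 0.295 -0.31   0.   ]
 [ 0.484 -0.845  0.   ]
 [ 0.012 -1.148  0.   ]
 [-0.262 -0.37   0.   ]]
tcp [ 0.2242 -0.6362  0.2306] yaw deg -70.6 t 0.15 grip 0.0856 F [ 0.2 -0.5 -0.5] j [ 1.12  0.48  0.02  1.56 -0.01  1.11 -0.08]
[-0.1488 -0.478  -0.4078] [-1.412e+01 -1.000e-02  2.000e-02] rows>=10.3
[-0.1488 -0.478  -0.4078] [3.88 0.   0.02] rows>=1.8
```

Request:
carry_out(
  targets=[0.085, -0.19, -0.454, -0.537, 3.9, 0, 0, 0.085, -0.19, -0.454, -0.537, 3.9, 0, 0, 0.085, -0.19, -0.454, -0.537, 3.9, 0, 0, 0.085, -0.19, -0.454, -0.537, 3.9, 0, 0, 0.085, -0.19, -0.454, -0.537, 3.9, 0, 0, 0.085, -0.19, -0.454, -0.537, 3.9, 0, 0, 0.085, -0.19, -0.454, -0.537, 3.9, 0, 0, 0.085, -0.19, -0.454, -0.537, 3.9, 0, 0, 0.085, -0.19, -0.454, -0.537, 3.9, 0, 0, 0.085, -0.19, -0.454, -0.537, 3.9, 0, 0, 0.085, -0.19, -0.454, -0.537, 3.9, 0, 0, 0.085, -0.19, -0.454, -0.537, 3.9, 0, 0],
  squeeze=40,
)

```text
clock: 1.65
tcp_pos: [0.5808, -0.0265, 0.4216]
orientation: [-2.221, -0.004, 2.221]
contact_force: [0.1, -0.1, -0.8]
grip_width: 0.0851
```

Request:
carry_out(
  targets=[0.085, 0, 0, 0, 0, 0, 0],
)

```text
clock: 1.78
tcp_pos: [0.5817, -0.0226, 0.4218]
orientation: [2.22, 0.013, -2.219]
contact_force: [-0.1, 0.3, -0.0]
grip_width: 0.0853
```

```bash
python3 - <<'E'
from bench import r
from h import *
import pickle
o=r.get_obs(); c=r.camera_info('wrist'); im=r.grab_frame('wrist'); plan(o,[])
cv2.imwrite("pics/w1.png",im); pickle.dump(c,open("w1.pkl","wb"))
cv2.imwrite("pics/w1o.png",ortho(c,im,.25,.82,-.42,.38,.02,1000))
E
```

```text
tcp [ 0.5817 -0.0226  0.4218] yaw deg -89.6 t 1.77 grip 0.0853 F [-0.1  0.3 -0. ] j [ 0.19  0.23 -0.32  1.49  0.07  1.43 -1.69]
```

View pics/w1o.png

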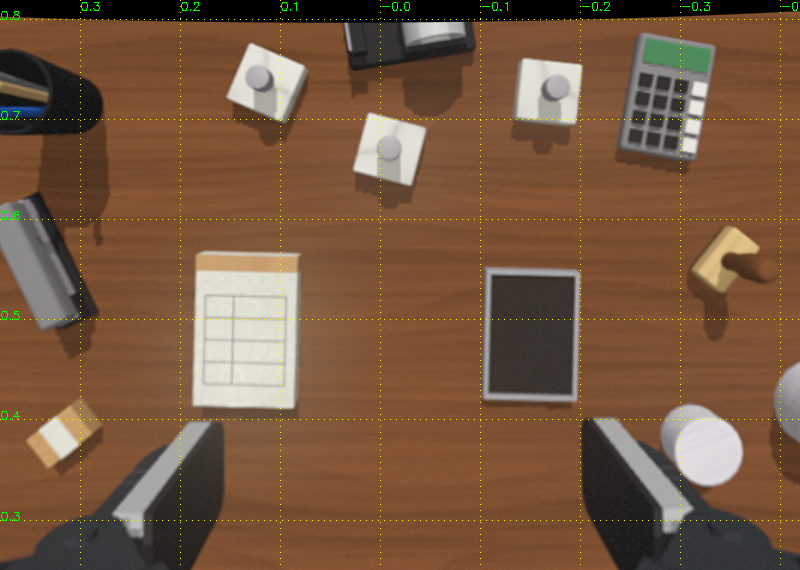

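Request:
carry_out(
  targets=[0.06, 0.3, -0.012, -0.089, 0.1, 0, 0, 0.06, 0.3, -0.012, -0.089, 0.1, 0, 0, 0.06, 0.3, -0.012, -0.089, 0.1, 0, 0, 0.06, 0.3, -0.012, -0.089, 0.1, 0, 0, 0.06, 0.3, -0.012, -0.089, 0.1, 0, 0, 0.06, 0.3, -0.012, -0.089, 0.1, 0, 0, 0.06, 0.3, -0.012, -0.089, 0.1, 0, 0],
)

```text
clock: 2.7
tcp_pos: [0.6701, -0.0127, 0.1229]
orientation: [-2.219, 0.003, 2.217]
contact_force: [0.3, -0.2, 0.9]
grip_width: 0.0599
```

```bash
python3 - <<'E'
from bench import r
from h import *
o=r.get_obs(); c=r.camera_info('wrist'); im=r.grab_frame('wrist'); plan(o,[(.671,-.010,.026,-np.pi/2)])
cv2.imwrite("pics/w2o.png",ortho(c,im,.56,.76,-.15,.15,.054,2000))
E
```

```text
tcp [ 0.6701 -0.0127  0.1229] yaw deg -90.3 t 2.7 grip 0.0599 F [ 0.3 -0.2  0.9] j [ 0.13  0.59 -0.28  1.64  0.19  0.93 -1.8 ]
[ 0.097  -0.0025 -0.0008] [-0.06 -0.01  0.02] rows>=1.6
```

View pics/w2o.png

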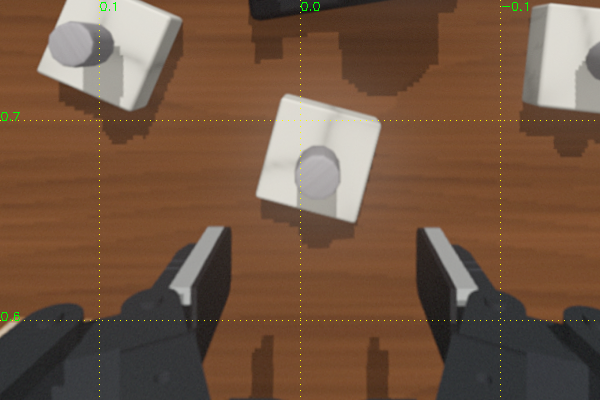

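Request:
carry_out(
  targets=[0.06, 0.097, -0.0035, -0.002, 0, 0, 0, 0.06, 0.097, -0.0035, -0.002, 0, 0, 0, 0.06, 0.097, -0.0035, -0.002, 0, 0, 0, 0.0, 0.097, -0.0035, -0.002, 0, 0, 0, 0.0, 0.097, -0.0035, -0.002, 0, 0, 0, 0.0, 0.097, -0.0035, -0.002, 0, 0, 0, 0.0, 0.097, -0.0035, -0.002, 0, 0, 0, 0.0, 0.097, -0.0035, -0.002, 0, 0, 0],
  squeeze=50,
)

```text
clock: 3.75
tcp_pos: [0.6751, -0.009, 0.0304]
orientation: [-2.226, 0.004, 2.21]
contact_force: [-1.8, -0.7, 8.5]
grip_width: 0.0221
```

```bash
python3 - <<'E'
from bench import r
from h import *
o=r.get_obs(); Y=-np.pi/2; z=o['tcp_pos'][2]; plan(o,[(.671,-.010,.12,Y),(.49,.133,.12,Y),(.49,.133,z+.026,Y)])
E
```

```text
tcp [ 0.6751 -0.009   0.0304] yaw deg -90.3 t 3.75 grip 0.0221 F [-1.8 -0.7  8.5] j [ 0.1   0.71 -0.26  1.68  0.24  0.77 -1.84]
[-0.0896  0.0009  0.0034] [-0.06 -0.08  0.02] rows>=1.4
[-0.0907 -0.1411  0.1852] [-0.06 -0.08  0.02] rows>=3.7
[-0.0271 -0.141   0.1856] [-0.06 -0.08  0.02] rows>=1.0
```

Request:
carry_out(
  targets=[0.0, -0.09, 0, 0, 0, 0, 0, 0.0, -0.09, 0, 0, 0, 0, 0, 0.0, -0.091, -0.14, 0.185, 0, 0, 0, 0.0, -0.091, -0.14, 0.185, 0, 0, 0, 0.0, -0.091, -0.14, 0.185, 0, 0, 0, 0.0, -0.091, -0.14, 0.185, 0, 0, 0, 0.0, -0.091, -0.14, 0.185, 0, 0, 0],
)

```text
clock: 4.62
tcp_pos: [0.4873, 0.1345, 0.1212]
orientation: [-2.228, -0.003, 2.213]
contact_force: [0.8, -0.7, -3.5]
grip_width: 0.0221
```

```bash
python3 - <<'E'
from bench import r
from h import *
o=r.get_obs(); c=r.camera_info('wrist'); im=r.grab_frame('wrist')
Y=-np.pi/2;plan(o,[(.49,.133,.0575,Y)])
cv2.imwrite("pics/w3.png",np.hstack([im[::2,::2],r.grab_frame('scene')[180:420,240:560]]))
E
```

```text
tcp [0.4873 0.1345 0.1212] yaw deg -90.0 t 4.62 grip 0.0221 F [ 0.8 -0.7 -3.5] j [-0.1   0.36 -0.36  2.04  0.18  0.76 -2.13]
[ 0.0637  0.0017 -0.0023] [ 0.01 -0.08  0.03] rows>=1.0
```

View pics/w3.png

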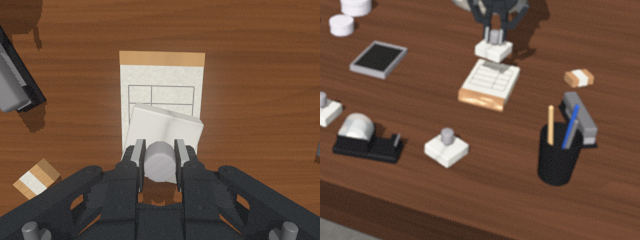

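Request:
carry_out(
  targets=[0.0, 0.055, 0.0017, -0.0023, 0, -0.08, 0, 0.0, 0.0655, 0.0017, -0.0023, 0, -0.08, 0, 0.0, 0.0655, 0.0017, -0.0023, 0, -0.08, 0, 0.0, 0.0655, 0.0017, -0.0023, 0, -0.08, 0, 0.06, 0.0655, 0.0017, -0.0023, 0, -0.08, 0, 0.06, 0.0655, 0.0017, -0.0023, 0, -0.08, 0, 0.06, 0.0655, 0.0017, -0.0023, 0, -0.08, 0, 0.06, -0.05, 0.0017, -0.0023, 0, -0.08, 0, 0.06, -0.05, 0.0017, -0.0023, 0, -0.08, 0, 0.06, -0.1, 0.0017, -0.0023, 0, -0.08, 0, 0.06, -0.1, 0.0017, -0.0023, 0, -0.08, 0],
)

```text
clock: 6.1
tcp_pos: [0.4945, 0.131, 0.2255]
orientation: [-2.229, 0.001, 2.205]
contact_force: [0.1, 0.9, -0.9]
grip_width: 0.06
```

```bash
python3 - <<'E'
from bench import r
from h import *
o=r.get_obs(); Y=-np.pi/2; plan(o,[(.49,.25,.25,Y),(.50,.30,.30,Y)])
E
```

```text
tcp [0.4945 0.131  0.2255] yaw deg -90.3 t 6.1 grip 0.06 F [ 0.1  0.9 -0.9] j [-0.04  0.24 -0.39  1.93  0.11  0.98 -2.06]
[-0.0241 -0.1191  0.0048] [-0.06 -0.12  0.05] rows>=1.9
[-0.0738 -0.1693 -0.0054] [-0.06 -0.12  0.05] rows>=1.1
```

Request:
carry_out(
  targets=[0.055, -0.024, -0.149, 0.026, 0, 0, 0, 0.055, -0.024, -0.149, 0.026, 0, 0, 0, 0.055, -0.024, -0.149, 0.026, 0, 0, 0, 0.055, -0.024, -0.149, 0.026, 0, 0, 0],
)

```text
clock: 6.6
tcp_pos: [0.4676, 0.2829, 0.2493]
orientation: [-2.23, -0.006, 2.209]
contact_force: [-1.1, -0.6, -0.9]
grip_width: 0.0549
```

```bash
python3 - <<'E'
from bench import r
from h import *
o=r.get_obs(); c=r.camera_info('wrist'); im=r.grab_frame('wrist'); plan(o,[])
print(c['xyz'])
cv2.imwrite("pics/w4o.png",ortho(c,im,.34,.72,.06,.44,.046,1500))
E
```

```text
tcp [0.4676 0.2829 0.2493] yaw deg -90.0 t 6.6 grip 0.0549 F [-1.1 -0.6 -0.9] j [-0.27  0.28 -0.46  1.83  0.15  1.06 -2.36]
[0.53362934 0.28312524 0.39239696]
```

View pics/w4o.png

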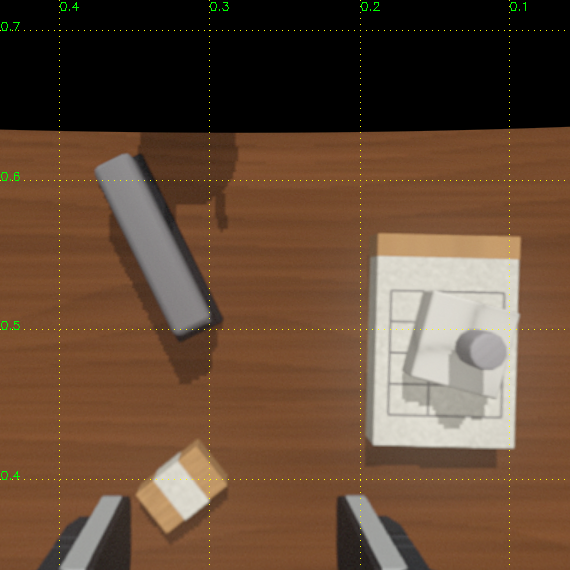

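```bash
python3 - <<'E'
from bench import r
from h import *
o=r.get_obs(); Y=np.radians(-63.6); plan(o,[(.556,.337,.12,Y),(.556,.337,.014,Y)])
E
```

```text
tcp [0.4683 0.2805 0.2488] yaw deg -90.2 t 6.65 grip 0.0551 F [-1.  -1.7 -0.2] j [-0.27  0.28 -0.46  1.83  0.15  1.06 -2.36]
[ 0.1298 -0.0563 -0.0864] [-5.31 -0.11  0.01] rows>=2.7
[ 0.2358 -0.056  -0.0854] [-5.31 -0.11  0.01] rows>=2.5
```

Request:
carry_out(
  targets=[0.055, 0.13, -0.056, -0.0865, -5.3, -0.1, 0, 0.055, 0.13, -0.056, -0.0865, -5.3, -0.1, 0, 0.055, 0.13, -0.056, -0.0865, -5.3, -0.1, 0, 0.055, 0.13, -0.056, -0.0865, -5.3, -0.1, 0, 0.055, 0.18, -0.056, -0.086, -5.3, -0.1, 0, 0.055, 0.235, -0.056, -0.0855, -5.3, -0.1, 0, 0.055, 0.235, -0.056, -0.0855, -5.3, -0.1, 0],
)

```text
clock: 7.52
tcp_pos: [0.5534, 0.3335, 0.012]
orientation: [1.96, 0.455, -1.972]
contact_force: [0.1, -0.9, 1.1]
grip_width: 0.0551
```

Request:
carry_out(
  targets=[0.0, 0, 0, 0, 0, 0, 0, 0.0, 0, 0, 0, 0, 0, 0, 0.0, 0, 0, 0, 0, 0, 0, 0.0, 0, 0, 0, 0, 0, 0],
  squeeze=60,
)

```text
clock: 8.02
tcp_pos: [0.5547, 0.3344, 0.0151]
orientation: [1.964, 0.456, -1.969]
contact_force: [-2.9, -1.3, 7.3]
grip_width: 0.027
```

```bash
python3 - <<'E'
from bench import r
from h import *
o=r.get_obs(); Y=np.radians(-63.6);Z=np.radians(-91.3); x,y,z=o['tcp_pos']; plan(o,[(x,y,.12,Y),(.486,-.01,.13,Z)])
cv2.imwrite("pics/s5.png",np.hstack([r.grab_frame('wrist')[::2,::2],r.grab_frame('scene')[180:420,320:640]]))
E
```

```text
tcp [0.5547 0.3344 0.0151] yaw deg -63.8 t 8.03 grip 0.027 F [-2.9 -1.3  7.3] j [-0.33  0.73 -0.43  1.74  0.41  0.77 -2.08]
[-1.049e-01  1.000e-04  3.000e-04] [-0.04  0.03 -0.01] rows>=1.7
[-0.114   0.2788  0.2141] [ 5.5   0.03 -0.02] rows>=5.6
```

View pics/s5.png

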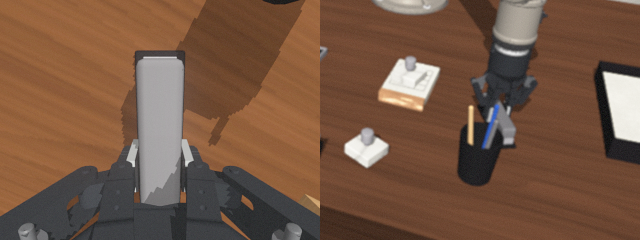

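Request:
carry_out(
  targets=[0.0, -0.06, 0, 0, 0, 0, 0, 0.0, -0.115, 0, 0, 0, 0, 0, 0.0, -0.115, 0, 0, 0, 0, 0, 0.0, -0.115, 0.2788, 0.214, 5.5, 0, 0, 0.0, -0.115, 0.2788, 0.214, 5.5, 0, 0, 0.0, -0.115, 0.2788, 0.214, 5.5, 0, 0, 0.0, -0.115, 0.2788, 0.214, 5.5, 0, 0, 0.0, -0.115, 0.2788, 0.214, 5.5, 0, 0, 0.0, -0.115, 0.2788, 0.214, 5.5, 0, 0, 0.0, -0.115, 0.2788, 0.214, 5.5, 0, 0, 0.0, -0.115, 0.2788, 0.214, 5.5, 0, 0],
)

```text
clock: 9.5
tcp_pos: [0.486, -0.0094, 0.1311]
orientation: [-2.209, 0.027, 2.213]
contact_force: [-0.2, 0.4, -3.1]
grip_width: 0.0273
```

```bash
python3 - <<'E'
from bench import r
from h import *
o=r.get_obs(); Z=np.radians(-91.3); plan(o,[(.486,-.01,.05,Z),(.486,-.01,.0155,Z)])
E
```

```text
tcp [ 0.486  -0.0094  0.1311] yaw deg -91.3 t 9.5 grip 0.0273 F [-0.2  0.4 -3.1] j [ 0.2   0.33 -0.36  2.07  0.17  0.77 -1.86]
[ 0.0811  0.0005 -0.0001] [ 0.01  0.02 -0.02] rows>=1.3
[ 0.1156  0.0004 -0.0002] [ 0.01  0.02 -0.02] rows>=0.6
```

Request:
carry_out(
  targets=[0.0, 0.06, 0, 0, 0, 0, 0, 0.0, 0.105, 0, 0, 0, 0, 0, 0.0, 0.1155, 0, 0, 0, 0, 0, 0.0, 0.1155, 0, 0, 0, 0, 0, 0.0, 0.1155, 0, 0, 0, 0, 0, 0.055, 0.1155, 0, 0, 0, 0, 0, 0.055, 0.1155, 0, 0, 0, 0, 0, 0.055, 0.1155, 0, 0, 0, 0, 0, 0.055, 0.05, 0, 0, 0, 0, 0, 0.055, -0.06, 0, 0, 0, 0, 0, 0.055, -0.12, 0, 0, 0, 0, 0, 0.055, -0.12, 0, 0, 0, 0, 0],
)

```text
clock: 11.0
tcp_pos: [0.4865, -0.0091, 0.254]
orientation: [-2.212, 0.027, 2.21]
contact_force: [0.9, -0.1, -0.5]
grip_width: 0.0552
```

```bash
python3 - <<'E'
from bench import r
from h import *
o=r.get_obs(); plan(o,[(.46,-.27,.28,np.radians(-100))])
E
```

```text
tcp [ 0.4865 -0.0091  0.254 ] yaw deg -91.3 t 11.0 grip 0.0552 F [ 0.9 -0.1 -0.5] j [ 0.26  0.17 -0.41  1.94  0.08  1.04 -1.78]
[-0.0255  0.2615  0.0207] [ 1.74 -0.01 -0.02] rows>=4.2
```

Request:
carry_out(
  targets=[0.06, -0.03, 0.26, 0.02, 0, 0, 0, 0.06, -0.03, 0.26, 0.02, 0, 0, 0, 0.06, -0.03, 0.26, 0.02, 0, 0, 0, 0.06, -0.03, 0.26, 0.02, 0, 0, 0, 0.06, -0.03, 0.26, 0.02, 0, 0, 0, 0.06, -0.03, 0.26, 0.02, 0, 0, 0],
)

```text
clock: 11.75
tcp_pos: [0.4604, -0.2688, 0.2843]
orientation: [-2.211, 0.028, 2.209]
contact_force: [0.2, 0.7, -0.6]
grip_width: 0.06
```

```bash
python3 - <<'E'
from bench import r
from h import *
o=r.get_obs(); c=r.camera_info('wrist'); im=r.grab_frame('wrist'); plan(o,[])
print(c['xyz'])
cv2.imwrite("pics/w6o.png",ortho(c,im,.30,.66,-.45,.03,.034,1500))
E
```

```text
tcp [ 0.4604 -0.2688  0.2843] yaw deg -91.4 t 11.75 grip 0.06 F [ 0.2  0.7 -0.6] j [ 0.59  0.2  -0.21  1.82  0.05  1.12 -1.23]
[ 0.52774532 -0.26932433  0.42681187]
```

View pics/w6o.png

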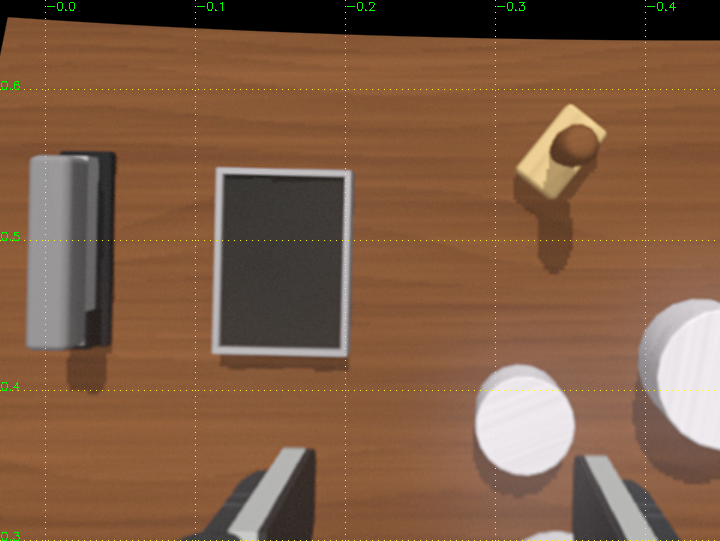

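```bash
python3 - <<'E'
from bench import r
from h import *
o=r.get_obs(); Y=np.radians(-129); plan(o,[(.560,-.345,.12,Y),(.560,-.345,.043,Y)])
E
```

```text
tcp [ 0.4609 -0.2673  0.2842] yaw deg -91.2 t 11.8 grip 0.06 F [1.  0.1 0.2] j [ 0.59  0.2  -0.21  1.82  0.05  1.12 -1.23]
[ 0.1643  0.0754 -0.1007] [ 7.55 -0.01 -0.01] rows>=3.5
[ 0.2413  0.0754 -0.1007] [ 7.55 -0.01 -0.01] rows>=3.5
```

Request:
carry_out(
  targets=[0.06, 0.164, 0.0755, -0.1005, 7.55, 0, 0, 0.06, 0.164, 0.0755, -0.1005, 7.55, 0, 0, 0.06, 0.164, 0.0755, -0.1005, 7.55, 0, 0, 0.06, 0.164, 0.0755, -0.1005, 7.55, 0, 0, 0.06, 0.164, 0.0755, -0.1005, 7.55, 0, 0, 0.06, 0.21, 0.0755, -0.1005, 7.55, 0, 0, 0.06, 0.241, 0.0755, -0.1005, 7.55, 0, 0, 0.06, 0.241, 0.0755, -0.1005, 7.55, 0, 0],
)

```text
clock: 12.8
tcp_pos: [0.5588, -0.3426, 0.0425]
orientation: [-1.828, 0.643, 1.833]
contact_force: [-0.5, -0.3, 1.2]
grip_width: 0.06
```

Request:
carry_out(
  targets=[0.0, 0, 0, 0, 0, 0, 0, 0.0, 0, 0, 0, 0, 0, 0, 0.0, 0, 0, 0, 0, 0, 0, 0.0, 0, 0, 0, 0, 0, 0],
  squeeze=40,
)

```text
clock: 13.3
tcp_pos: [0.5599, -0.3431, 0.0448]
orientation: [-1.831, 0.643, 1.83]
contact_force: [-1.6, 0.7, 8.0]
grip_width: 0.0248
```

```bash
python3 - <<'E'
from bench import r
from h import *
o=r.get_obs(); Y=np.radians(-129);Z=np.radians(-91.2); x,y,z=o['tcp_pos']; plan(o,[(x,y,z+.07,Y),(.483,-.1526,z+.06,Z),(.483,-.1526,z+.0115,Z)])
cv2.imwrite("pics/s7.png",np.hstack([r.grab_frame('wrist')[::2,::2],r.grab_frame('scene')[160:400,120:440]]))
E
```

```text
tcp [ 0.5599 -0.3431  0.0448] yaw deg -128.8 t 13.3 grip 0.0248 F [-1.6  0.7  8. ] j [ 0.5   0.66 -0.06  1.73  0.06  0.76 -1.84]
[-0.07 -0.    0.  ] [0.05 0.   0.01] rows>=1.1
[-0.0599 -0.1004  0.1793] [-7.51 -0.    0.01] rows>=3.5
[-0.0114 -0.1004  0.1793] [-7.51 -0.    0.01] rows>=3.5
```

View pics/s7.png

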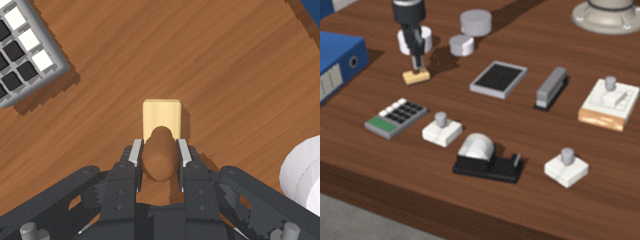

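Request:
carry_out(
  targets=[0.0, -0.06, 0, 0, 0, 0, 0, 0.0, -0.07, 0, 0, 0, 0, 0, 0.0, -0.06, -0.1, 0.179, -7.5, 0, 0, 0.0, -0.06, -0.1, 0.179, -7.5, 0, 0, 0.0, -0.06, -0.1, 0.179, -7.5, 0, 0, 0.0, -0.06, -0.1, 0.179, -7.5, 0, 0, 0.0, -0.06, -0.1, 0.179, -7.5, 0, 0, 0.0, -0.06, -0.1, 0.179, -7.5, 0, 0, 0.0, -0.03, -0.1, 0.179, -7.5, 0, 0, 0.0, -0.018, -0.1, 0.179, -7.5, 0, 0, 0.0, -0.018, -0.1, 0.179, -7.5, 0, 0],
)

```text
clock: 14.78
tcp_pos: [0.4825, -0.1536, 0.0621]
orientation: [-2.207, 0.025, 2.211]
contact_force: [1.0, -0.1, -0.0]
grip_width: 0.0244
```

```bash
python3 - <<'E'
from bench import r
from h import *
o=r.get_obs(); plan(o,[(.483,-.1526,.0560,np.radians(-91.2))])
E
```

```text
tcp [ 0.4825 -0.1536  0.0621] yaw deg -91.4 t 14.78 grip 0.0244 F [ 1.  -0.1 -0. ] j [ 0.39  0.46 -0.25  2.07  0.18  0.63 -1.58]
[ 0.0061 -0.0011 -0.0005] [-0.03  0.02  0.01] rows>=0.1
```

Request:
carry_out(
  targets=[0.0, 0.0065, -0.001, 0, 0, 0, 0, 0.0, 0.0065, -0.001, 0, 0, 0, 0, 0.055, 0.0065, -0.001, 0, 0, 0, 0, 0.055, 0.0065, -0.001, 0, 0, 0, 0, 0.055, 0.0065, -0.001, 0, 0, 0, 0, 0.055, -0.05, -0.001, 0, 0, 0, 0, 0.055, -0.11, -0.001, 0, 0, 0, 0, 0.055, -0.15, -0.001, 0, 0, 0, 0, 0.055, -0.15, -0.001, 0, 0, 0, 0],
)

```text
clock: 15.9
tcp_pos: [0.4849, -0.1532, 0.2156]
orientation: [-2.216, 0.028, 2.204]
contact_force: [0.2, -0.5, -0.4]
grip_width: 0.0553
```

```bash
python3 - <<'E'
from bench import r
from h import *
o=r.get_obs(); Y=np.radians(-125); plan(o,[(.377,-.320,.15,Y),(.377,-.320,.003,Y)])
E
```

```text
tcp [ 0.4849 -0.1532  0.2156] yaw deg -91.4 t 15.9 grip 0.0553 F [ 0.2 -0.5 -0.4] j [ 0.44  0.24 -0.3   1.95  0.08  0.96 -1.49]
[0.0652 0.1693 0.1042] [ 6.72 -0.06  0.01] rows>=3.3
[0.2122 0.1691 0.105 ] [ 6.72 -0.06  0.01] rows>=3.1
```

Request:
carry_out(
  targets=[0.085, 0.065, 0.169, 0.104, 6.7, 0, 0, 0.085, 0.065, 0.169, 0.104, 6.7, 0, 0, 0.085, 0.065, 0.169, 0.104, 6.7, 0, 0, 0.085, 0.065, 0.169, 0.104, 6.7, 0, 0, 0.085, 0.065, 0.169, 0.104, 6.7, 0, 0, 0.085, 0.065, 0.169, 0.104, 6.7, 0, 0],
)

```text
clock: 16.65
tcp_pos: [0.3787, -0.3181, 0.1503]
orientation: [-1.881, 0.584, 1.87]
contact_force: [0.1, -0.6, 0.6]
grip_width: 0.0853
```

```bash
python3 - <<'E'
from bench import r
from h import *
o=r.get_obs(); Y=np.radians(-125); plan(o,[(.377,-.320,.005,Y)])
c=r.camera_info('wrist');im=r.grab_frame('wrist');print(c['xyz'])
cv2.imwrite("pics/w8o.png",ortho(c,im,.28,.5,-.45,-.2,.034,2000))
E
```

```text
tcp [ 0.3787 -0.3181  0.1503] yaw deg -124.7 t 16.65 grip 0.0853 F [ 0.1 -0.6  0.6] j [ 0.66  0.29 -0.1   2.06  0.03  0.8  -1.64]
[0.1453 0.0029 0.0011] [ 0.07 -0.06  0.03] rows>=2.3
[ 0.43305502 -0.35614823  0.29314276]
```

View pics/w8o.png

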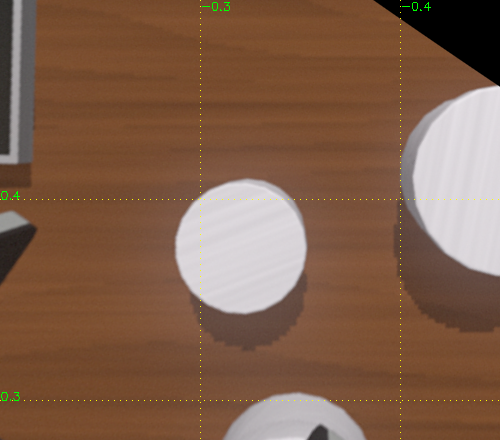

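Request:
carry_out(
  targets=[0.085, 0.06, 0.004, 0.0015, 0, 0, 0, 0.085, 0.12, 0.004, 0.0015, 0, 0, 0, 0.085, 0.145, 0.004, 0.0015, 0, 0, 0, 0.085, 0.145, 0.004, 0.0015, 0, 0, 0, 0.085, 0.145, 0.004, 0.0015, 0, 0, 0],
)

```text
clock: 17.32
tcp_pos: [0.3778, -0.3205, 0.0067]
orientation: [-1.885, 0.583, 1.869]
contact_force: [-0.0, 0.6, 0.4]
grip_width: 0.0846
```

Request:
carry_out(
  targets=[0.05, 0, 0, 0, 0, 0, 0, 0.05, 0, 0, 0, 0, 0, 0, 0.05, 0, 0, 0, 0, 0, 0, 0.05, 0, 0, 0, 0, 0, 0],
  squeeze=40,
)

```text
clock: 17.82
tcp_pos: [0.3792, -0.3211, 0.0088]
orientation: [-1.889, 0.583, 1.866]
contact_force: [-1.8, 1.9, 11.2]
grip_width: 0.0646
```

```bash
python3 - <<'E'
from bench import r
from h import *
o=r.get_obs(); Y=np.radians(-125);Z=np.radians(-91.2); x,y,z=o['tcp_pos']; plan(o,[(x,y,.13,Y),(.600,-.155,.13,Z),(.600,-.155,z+.001,Z)])
E
```

```text
tcp [ 0.3792 -0.3211  0.0088] yaw deg -124.5 t 17.82 grip 0.0646 F [-1.8  1.9 11.2] j [ 0.64  0.53 -0.08  2.13  0.08  0.47 -1.67]
[-0.1212 -0.0004 -0.0013] [ 0.09 -0.13  0.04] rows>=1.9
[-0.1193 -0.2624 -0.0891] [-6.67 -0.13  0.  ] rows>=4.4
[ 0.0009 -0.262  -0.0877] [-6.67 -0.13  0.  ] rows>=3.1
```

Request:
carry_out(
  targets=[0.05, -0.06, 0, 0, 0, 0, 0, 0.05, -0.12, 0, 0, 0, 0, 0, 0.05, -0.12, 0, 0, 0, 0, 0, 0.05, -0.119, -0.262, -0.089, -6.7, -0.1, 0, 0.05, -0.119, -0.262, -0.089, -6.7, -0.1, 0, 0.05, -0.119, -0.262, -0.089, -6.7, -0.1, 0, 0.05, -0.119, -0.262, -0.089, -6.7, -0.1, 0, 0.05, -0.119, -0.262, -0.089, -6.7, -0.1, 0, 0.05, -0.119, -0.262, -0.089, -6.7, -0.1, 0, 0.05, -0.119, -0.262, -0.089, -6.7, -0.1, 0],
)

```text
clock: 19.08
tcp_pos: [0.5983, -0.1562, 0.1289]
orientation: [-2.214, 0.022, 2.212]
contact_force: [-1.0, -0.0, -2.1]
grip_width: 0.0643
```

```bash
python3 - <<'E'
from bench import r
from h import *
o=r.get_obs(); Z=np.radians(-91.2); plan(o,[(.600,-.155,.03,Z),(.600,-.155,.0093,Z)])
cv2.imwrite("pics/s9.png",np.hstack([r.grab_frame('wrist')[::2,::2],r.grab_frame('scene')[160:400,120:440]]))
E
```

```text
tcp [ 0.5983 -0.1562  0.1289] yaw deg -91.1 t 19.07 grip 0.0643 F [-1.  -0.  -2.1] j [ 0.35  0.51 -0.27  1.77  0.17  0.88 -1.58]
[ 0.0989 -0.0013 -0.0015] [ 0.03 -0.01 -0.01] rows>=1.6
[ 0.1196 -0.0014 -0.0015] [ 0.03 -0.01 -0.01] rows>=0.3
```

View pics/s9.png

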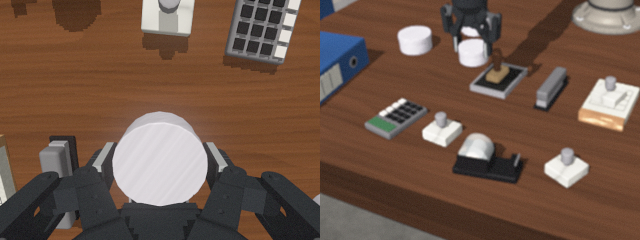

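Request:
carry_out(
  targets=[0.05, 0.06, -0.0013, -0.0015, 0, 0, 0, 0.05, 0.105, -0.0013, -0.0015, 0, 0, 0, 0.05, 0.1195, -0.0013, -0.0015, 0, 0, 0, 0.05, 0.1195, -0.0013, -0.0015, 0, 0, 0, 0.085, 0.1195, -0.0013, -0.0015, 0, 0, 0, 0.085, 0.1195, -0.0013, -0.0015, 0, 0, 0, 0.085, 0.1195, -0.0013, -0.0015, 0, 0, 0, 0.085, 0.06, -0.0013, -0.0015, 0, 0, 0, 0.085, 0, -0.0013, -0.0015, 0, 0, 0, 0.085, -0.06, -0.0013, -0.0015, 0, 0, 0, 0.085, -0.1, -0.0013, -0.0015, 0, 0, 0, 0.085, -0.1, -0.0013, -0.0015, 0, 0, 0],
)

```text
clock: 20.68
tcp_pos: [0.6019, -0.1556, 0.2338]
orientation: [-2.223, 0.026, 2.202]
contact_force: [-0.3, -1.1, -0.6]
grip_width: 0.0852
```

```bash
python3 - <<'E'
from bench import r
from h import *
o=r.get_obs(); plan(o,[(.42,.26,.22,np.radians(-45)),(.42,.26,.22,np.radians(30))])
c=r.camera_info('wrist');im=r.grab_frame('wrist');print(c['xyz'])
cv2.imwrite("pics/w10o.png",ortho(c,im,.36,.72,-.3,.05,.034,1500))
E
```

```text
tcp [ 0.6019 -0.1556  0.2338] yaw deg -91.2 t 20.68 grip 0.0852 F [-0.3 -1.1 -0.6] j [ 0.37  0.4  -0.29  1.68  0.13  1.07 -1.55]
[ 0.0108 -0.4119  0.1904] [-9.23 -0.09 -0.08] rows>=7.3
[ 0.0108 -0.4119  0.1904] [11.77 -0.12  0.02] rows>=5.5
[ 0.66797243 -0.15566517  0.37693328]Traceback (most recent call last):
  File "<stdin>", line 5, in <module>
  File "h.py", line 22, in ortho
    j=int((y1-v)*s); o[::6,j]=(0,255,255); cv2.putText(o,f"{v:.1f}",(j,10),0,.4,(0,255,0))
                     ~^^^^^^^
IndexError: index 525 is out of bounds for axis 1 with size 525
```

```bash
python3 - <<'E'
from bench import r
from h import *
c=r.camera_info('wrist');im=r.grab_frame('wrist')
h=cv2.cvtColor(im,cv2.COLOR_BGR2HSV); m=((h[...,1]<40)&(h[...,2]>175)).astype(np.uint8)
u,v=proj(c,[[.6,-.155,.034]])[0]; print(u,v)
for k in cv2.findContours(m,cv2.RETR_EXTERNAL,cv2.CHAIN_APPROX_NONE)[0]:
    if cv2.contourArea(k)>800:
        P=cast(c,k[:,0],.034); ce,ra=cv2.minEnclosingCircle(np.float32(P[:,:2])); print(np.round(ce,4),round(ra,4),cv2.contourArea(k),cv2.boundingRect(k))
E
```

```text
318.5365379864044 201.50705368944398
[ 0.4321 -0.4446] 0.0545 2002.5 (566, 323, 74, 58)
[0.4952 0.1138] 0.067 5635.5 (0, 258, 92, 111)
[ 0.5971 -0.1555] 0.0336 4153.0 (283, 167, 74, 74)
[0.7321 0.0949] 0.0332 1740.5 (0, 10, 43, 84)
[ 0.7268 -0.1674] 0.0394 4076.5 (294, 6, 76, 81)
```

```bash
python3 - <<'E'
from bench import r
from h import *
o=r.get_obs(); plan(o,[(.385,.318,.20,np.radians(-52))])
E
```

```text
tcp [ 0.5995 -0.1554  0.2294] yaw deg -91.1 t 20.77 grip 0.0852 F [-0.1 -0.1 -0.3] j [ 0.37  0.4  -0.29  1.68  0.13  1.07 -1.55]
[ 0.0282 -0.4691  0.2239] [-7.83 -0.01 -0.03] rows>=8.3
```

Request:
carry_out(
  targets=[0.085, 0.028, -0.469, 0.224, -7.8, 0, 0, 0.085, 0.028, -0.469, 0.224, -7.8, 0, 0, 0.085, 0.028, -0.469, 0.224, -7.8, 0, 0, 0.085, 0.028, -0.469, 0.224, -7.8, 0, 0, 0.085, 0.028, -0.469, 0.224, -7.8, 0, 0, 0.085, 0.028, -0.469, 0.224, -7.8, 0, 0, 0.085, 0.028, -0.469, 0.224, -7.8, 0, 0, 0.085, 0.028, -0.469, 0.224, -7.8, 0, 0, 0.085, 0.028, -0.469, 0.224, -7.8, 0, 0, 0.085, 0.028, -0.469, 0.224, -7.8, 0, 0, 0.085, 0.028, -0.469, 0.224, -7.8, 0, 0],
)

```text
clock: 22.15
tcp_pos: [0.3852, 0.3162, 0.1992]
orientation: [1.84, 0.626, -1.841]
contact_force: [0.4, -0.3, 0.2]
grip_width: 0.0851
```

```bash
python3 - <<'E'
from bench import r
from h import *
o=r.get_obs(); plan(o,[(.385,.318,.10,np.radians(-52))])
c=r.camera_info('wrist');im=r.grab_frame('wrist');print(c['xyz'])
cv2.imwrite("pics/w11o.png",ortho(c,im,.31,.47,.22,.405,.02,2500))
E
```

```text
tcp [0.3852 0.3162 0.1992] yaw deg -52.2 t 22.15 grip 0.0851 F [ 0.4 -0.3  0.2] j [-0.24  0.3  -0.67  1.97  0.23  0.96 -1.94]
[ 0.0992 -0.0018 -0.0011] [-0.04  0.02 -0.04] rows>=1.6
[0.43815682 0.35965142 0.34149198]
```

View pics/w11o.png

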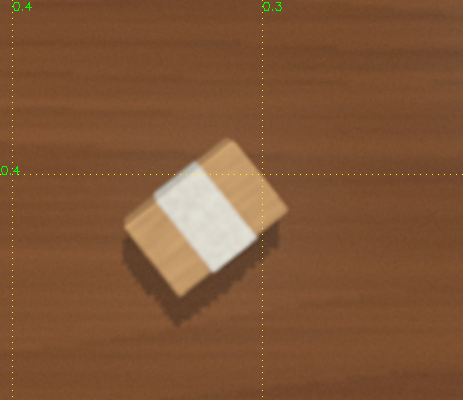

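Request:
carry_out(
  targets=[0.085, 0.06, -0.006, -0.002, -0.1, 0, 0, 0.085, 0.12, -0.006, -0.002, -0.1, 0, 0, 0.085, 0.17, -0.006, -0.002, -0.1, 0, 0, 0.085, 0.195, -0.006, -0.002, -0.1, 0, 0, 0.085, 0.195, -0.006, -0.002, -0.1, 0, 0, 0.085, 0.195, -0.006, -0.002, -0.1, 0, 0],
)

```text
clock: 22.95
tcp_pos: [0.3846, 0.3213, 0.0053]
orientation: [1.838, 0.632, -1.835]
contact_force: [1.1, 0.9, -0.7]
grip_width: 0.0848
```

Request:
carry_out(
  targets=[0.04, 0, 0, 0, 0, 0, 0, 0.04, 0, 0, 0, 0, 0, 0, 0.04, 0, 0, 0, 0, 0, 0, 0.04, 0, 0, 0, 0, 0, 0],
  squeeze=30,
)

```text
clock: 23.45
tcp_pos: [0.3856, 0.3217, 0.0068]
orientation: [1.84, 0.632, -1.833]
contact_force: [0.0, -1.8, 8.4]
grip_width: 0.0552
```

```bash
python3 - <<'E'
from bench import r
from h import *
o=r.get_obs(); Y=np.radians(-52);Z=np.radians(-91.2); x,y,z=o['tcp_pos']; plan(o,[(x,y,.16,Y),(.597,-.1555,.16,Z)])
E
```

```text
tcp [0.3856 0.3217 0.0068] yaw deg -51.9 t 23.45 grip 0.0552 F [ 0.  -1.8  8.4] j [-0.41  0.59 -0.51  2.09  0.52  0.58 -2.2 ]
[-0.1532  0.0006 -0.0004] [ 0.02 -0.03 -0.05] rows>=2.5
[-0.1515  0.5066  0.1279] [ 7.86 -0.04 -0.03] rows>=8.4
```

Request:
carry_out(
  targets=[0.04, -0.06, 0, 0, 0, 0, 0, 0.04, -0.12, 0, 0, 0, 0, 0, 0.04, -0.153, 0, 0, 0, 0, 0, 0.04, -0.153, 0.5065, 0.128, 7.9, 0, 0, 0.04, -0.153, 0.5065, 0.128, 7.9, 0, 0, 0.04, -0.153, 0.5065, 0.128, 7.9, 0, 0, 0.04, -0.153, 0.5065, 0.128, 7.9, 0, 0, 0.04, -0.153, 0.5065, 0.128, 7.9, 0, 0, 0.04, -0.153, 0.5065, 0.128, 7.9, 0, 0, 0.04, -0.153, 0.5065, 0.128, 7.9, 0, 0, 0.04, -0.153, 0.5065, 0.128, 7.9, 0, 0, 0.04, -0.153, 0.5065, 0.128, 7.9, 0, 0],
)

```text
clock: 24.95
tcp_pos: [0.5973, -0.1607, 0.1618]
orientation: [-2.214, 0.037, 2.202]
contact_force: [-0.5, -0.1, -1.1]
grip_width: 0.0549
```

Request:
carry_out(
  targets=[0.04, 0, 0, 0, 0, 0, 0, 0.04, 0, 0, 0, 0, 0, 0],
)

```text
clock: 25.2
tcp_pos: [0.5969, -0.1589, 0.162]
orientation: [-2.214, 0.034, 2.203]
contact_force: [-0.3, 0.9, 0.8]
grip_width: 0.055
```

```bash
python3 - <<'E'
from bench import r
from h import *
o=r.get_obs(); Z=np.radians(-91.2); plan(o,[(.599,-.1555,.06,Z),(.599,-.1555,.0418,Z)])
cv2.imwrite("pics/s12.png",np.hstack([r.grab_frame('wrist')[::2,::2],r.grab_frame('scene')[160:400,120:440]]))
E
```

```text
tcp [ 0.5969 -0.1589  0.162 ] yaw deg -91.6 t 25.2 grip 0.055 F [-0.3  0.9  0.8] j [ 0.4   0.47 -0.32  1.75  0.18  0.94 -1.6 ]
[ 0.102  -0.0037 -0.0015] [-0.08 -0.06 -0.03] rows>=1.6
[ 0.1202 -0.0037 -0.0014] [-0.08 -0.06 -0.03] rows>=0.3
```

View pics/s12.png

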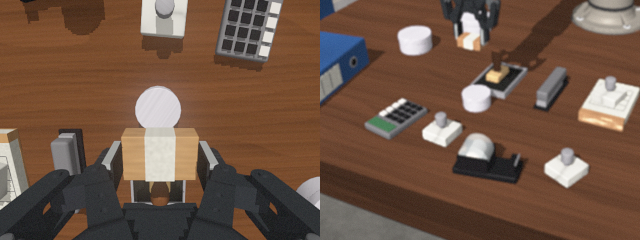

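Request:
carry_out(
  targets=[0.04, 0.06, -0.0037, -0.0015, 0, 0, 0, 0.04, 0.1, -0.0037, -0.0015, 0, 0, 0, 0.04, 0.115, -0.0037, -0.0015, 0, 0, 0, 0.04, 0.12, -0.0037, -0.0015, 0, 0, 0, 0.04, 0.12, -0.0037, -0.0015, 0, 0, 0],
)

```text
clock: 25.92
tcp_pos: [0.6002, -0.1547, 0.0434]
orientation: [-2.217, 0.032, 2.202]
contact_force: [0.7, 0.4, -0.2]
grip_width: 0.055
```

Request:
carry_out(
  targets=[0.04, 0.0022, 0, 0.001, 0, 0, 0, 0.04, 0.0022, 0, 0.001, 0, 0, 0, 0.085, 0.0022, 0, 0.001, 0, 0, 0, 0.085, 0.0022, 0, 0.001, 0, 0, 0, 0.085, 0.0022, 0, 0.001, 0, 0, 0, 0.085, -0.03, 0, 0.001, 0, 0, 0, 0.085, -0.09, 0, 0.001, 0, 0, 0, 0.085, -0.15, 0, 0.03, 0, 0, 0, 0.085, -0.2, 0, 0.08, 0, 0, 0, 0.085, -0.26, 0, 0.08, 0, 0, 0, 0.085, -0.28, 0, 0.08, 0, 0, 0, 0.085, -0.28, 0, 0.08, 0, 0, 0],
)

```text
clock: 27.42
tcp_pos: [0.5193, -0.1519, 0.3255]
orientation: [-2.223, 0.034, 2.197]
contact_force: [-0.8, -0.3, -0.4]
grip_width: 0.0848
```

```bash
python3 - <<'E'
from bench import r
from h import *
o=r.get_obs(); plan(o,[]); 
c=r.camera_info('wrist');im=r.grab_frame('wrist');print(c['xyz'])
a=ortho(c,im,.36,.70,-.27,.20,.054,1000)
s=r.grab_frame('scene')[150:370,140:470]; s=cv2.resize(s,None,fx=1.42,fy=1.42)
w=max(a.shape[1],s.shape[1]); pad=lambda q:np.pad(q,((0,0),(0,w-q.shape[1]),(0,0)))
out=np.vstack([pad(a),pad(s)])[:,:800]; print(out.shape)
out=cv2.hconcat([a,cv2.resize(s[:, :],(330,340))]) if out.shape[0]>600 else out
cv2.imwrite("pics/f.png",out); print(out.shape)
E
```

```text
tcp [ 0.5193 -0.1519  0.3255] yaw deg -91.5 t 27.43 grip 0.0848 F [-0.8 -0.3 -0.4] j [ 0.48  0.19 -0.37  1.74  0.08  1.2  -1.5 ]
[ 0.58496921 -0.15219449  0.4687831 ]
(652, 470, 3)
(340, 800, 3)
```

View pics/f.png

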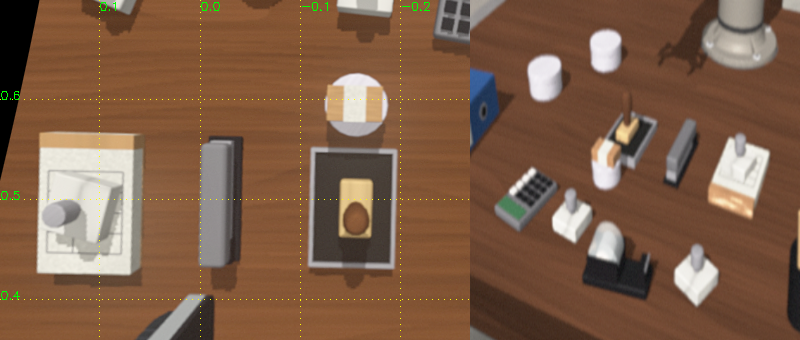

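```bash
python3 -c "
from bench import r
print(r.hand_in())"
```

```text
the job is handed in; nothing more can be done
None
```

I set out all five items as asked and handed the job in at about 27.5 s on the robot's clock; `hand_in` returned no verdict.

My last measurements, from the wrist camera, were all inside the limits:

| Item | Where it ended up | Limit |
|---|---|---|
| Paperweight (nearest of the three) on forms | about 2 mm off centre | 15 mm |
| Stamp on ink pad, upright | about 4 mm off centre | 15 mm |
| Stapler between the pads | about 6 mm off their line, about 140 mm from each pad | 18 mm; 120–160 mm |
| Tin (66 mm lid) behind the ink pad | about 114 mm from its centre, under 2 mm sideways | 102–140 mm; 15 mm |
| Box of staples on the tin lid | about 1 mm off centre | 12 mm |

- **Stapler and paperweight:** I measured these soon after placing them. The final picture showed them unmoved, but I did not measure them again.
- **Stapler angle:** it was released at −91.3° by the jaw heading, which lines it up with the pads, and it looked parallel in the pictures.
- **Bystanders:** the tape dispenser and calculator looked undisturbed in the final picture. The pen cup was mostly outside it, and its last clear view was just before I lifted the stapler beside it. I did not measure any of the three.
- **Checks:** none disagreed. One picture script, for the tin's position, crashed on a drawing error, so I measured the lid numerically instead.

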